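# Stand the slide cases upright in their docks

## Robot

A 6-joint arm with a two-finger parallel gripper is mounted at the origin on the work surface. World frame = base frame: x ahead of the robot, y to its left, z up, the work surface at z = 0. Lengths are in m, angles in rad, forces in N, time in s.
With the tool pointing down it reaches from about 0.325 to 0.775 m from the base axis. Payload 9.3 kg.
Tool frame: the origin (TCP) lies midway between the tips of the shut fingers; the grasp point (between the pads) lies behind it (r.pinch_z is the z of the grasp point in the tool frame, in m); z points along the fingers, y is the line along which they close (so a half turn about z gives the same grasp; the last joint's range is limited). The gripper opens to 85 mm and grips with 20 to 120 N. Pads are 22 mm wide; open, the fingers measure 114 mm over their backs; the gripper's body (76 mm by 85 mm) begins 54 mm behind the grasp point. The pads swing forward as they close: fully open they stand 13 mm farther back than shut.
Start: joints at [-1.5, 0.259, 0.021, 1.334, 0, 1.418], TCP at [0.122, -0.536, 0.231] pointing down, gripper open.
Joint ranges: [-3.04, 3.04], [-0.91, 1.82], [-1.04, 1.36], [-1.92, 1.95], [-1.52, 1.45], [-3.14, 3.14]. Speed limits (rad/s): [2.22, 2.22, 2.79, 3.14, 3.14, 3.14].

## Interface

Orientations are given as a rotation vector (axis times angle).
In Python, from rig import r, cams, workorder gives the robot as it stands.
- The arm moves only by the shell command python3 -m inch 'ROWS' [FORCE]. ROWS is JSON, one flat list of numbers, 7 for each row, row after row: the shift along the tool's x, y, z in mm, then the turn, a rotation vector about the tool's x, y, z in degrees, then the gripper's target within -1 to 1 (shut at 1, half-way at 0, fully open at -1). A call has 1 to 20 rows; each row is the pose to reach, as a shift and turn from the pose commanded when the call began, along the tool's axes at that moment; what a row does not reach only later rows make up. A row lasts 1/12 s, in which the tool goes at most 41.7 mm and 7.16 degrees, less where a joint would pass 70% of its speed; a pose out of reach is approached as far as the arm can. A call with a gripper value outside its range is refused whole. The fingers move at their own pace and stop on an object; FORCE is the grip in N (left out, the last holds). Time passes only in rows, so rows that repeat a pose let the fingers close. It gives the time, the measured TCP pose, the force, the opening and the grip force at its end, in the units of the state.
- r.get_state(): the state, without advancing time (a new reading comes with each control period).
- cams.camera(name): name is "scene" or "top"; returns the picture (384x512x3 uint8, blue, green, red); there is no depth.
- cams.camera_model(name): a dict with "camera_matrix" (3x3 intrinsics, pixels), "k1" (the pictures are not rectified: a ray, as slopes to the right and down, at radius r is drawn at 1 + k1 r^2 times it, then the intrinsics apply), "pose" (4x4, takes a point from camera to world coordinates). Camera axes: x right, y up, looking along -z (the intrinsics and any distortion apply to the point x, -y, -z); pixel columns grow to the right and rows downward; lengths in m; the calibration is good to about 2 mm. A picture is of the moment at which its call begins. camera_model takes no time and is no camera call.
- workorder.finish_job(): hands the job in; it is judged then, once.
The state is a dict: "clock": time; "qpos": joint angles; "joint_velocities": joint speeds; "joint_torque": joint torques, N m; "ee_pos": TCP position; "ee_rot": TCP orientation; "contact_force": force on the tool from outside, world axes, zero at the start; "wrist_torque": the same for the moment, N m; "width": finger opening in m; "grasp_force": force on a finger pad.
Only numpy, scipy, OpenCV 4.12 (cv2) and the standard library are available. Lean on these libraries where they do the work, as an engineer would, in place of code of your own. Each camera call takes 0.05 s, during which the arm holds its last target. There are 200 camera calls.

## Task

The blue and the red slide case are leaning on two sloping rests. Stand each one straight upright on its short thin edge in the empty dock of its own colour, middled in the dock and fully down, not leaning, setting it down gently rather than dropping it. Leave the white case, the wash bottle, the amber jar and the timer where they are.

Things in the scene. Friction and masses are not known exactly. Their poses are not given: they have to be found in the camera images.
- case_blue: Blue flat rigid plastic microscope-slide case, 22 mm thick (its x) x 90 mm wide (its y) x 130 mm long (its z), about 240 g, the same on both faces (paper label in the middle of each face) and both ends; origin at its centre. At the start it leans on rest_a 35 degrees from vertical, its z pointing up the slope, its x out of the upper face.
- case_red: Red flat rigid plastic microscope-slide case, 22 mm thick (its x) x 90 mm wide (its y) x 130 mm long (its z), about 240 g, the same on both faces (paper label in the middle of each face) and both ends; origin at its centre. At the start it leans on rest_b 40 degrees from vertical, its z pointing up the slope, its x out of the upper face.
- dock_blue: Blue fixed tray, cradle for one case stood on a short edge. Outside 112 mm (x) x 42 mm (y) x 30 mm high; origin at the centre of its underside. Floor 4 mm above the origin; pocket 30 mm wide (y) between the long walls, 100 mm long (x) between end stops 14 mm high. A seated case has its x along the dock's y and its centre 69 mm above the dock's origin. Empty at the start.
- dock_red: Red fixed tray, cradle for one case stood on a short edge. Outside 112 mm (x) x 42 mm (y) x 30 mm high; origin at the centre of its underside. Floor 4 mm above the origin; pocket 30 mm wide (y) between the long walls, 100 mm long (x) between end stops 14 mm high. A seated case has its x along the dock's y and its centre 69 mm above the dock's origin. Empty at the start.
- dock_white: White fixed tray, cradle for one case stood on a short edge. Outside 112 mm (x) x 42 mm (y) x 30 mm high; origin at the centre of its underside. Floor 4 mm above the origin; pocket 30 mm wide (y) between the long walls, 100 mm long (x) between end stops 14 mm high. A seated case has its x along the dock's y and its centre 69 mm above the dock's origin. Holds the white case.
- board: Fixed white board under the docks, 120 mm (x) x 225 mm (y) x 6 mm thick, origin at the centre of its underside. The three docks stand on it, parallel, in a row along its y, 75 mm apart centre to centre, in any order.
- rest_a: Fixed aluminium sloping rest, 100 mm wide (y); origin on the bench under it, z up. Its plate leans 35 degrees from vertical, top towards its -x, and carries the blue case on a 23 mm deep lip. The plate ends 78 mm up the slope from the lip: the upper 52 mm of the case overhangs, free on both faces, with only air and the 5 mm high base behind and below it.
- rest_b: Fixed aluminium sloping rest, 100 mm wide (y); origin on the bench under it, z up. Its plate leans 40 degrees from vertical, top towards its -x, and carries the red case on a 23 mm deep lip. The plate ends 78 mm up the slope from the lip: the upper 52 mm of the case overhangs, free on both faces, with only air and the 5 mm high base behind and below it.
- case_white: White flat rigid plastic microscope-slide case, 22 mm thick (its x) x 90 mm wide (its y) x 130 mm long (its z), about 240 g, the same on both faces (paper label in the middle of each face) and both ends; origin at its centre. Bystander, standing upright in dock_white, its top 140 mm above the bench. Loose: do not disturb.
- bottle: Loose white wash bottle with yellow cap, 60 mm diameter, 180 mm tall, standing beyond the board; origin at the centre of its underside. Do not disturb.
- jar: Loose amber jar with black lid, 56 mm diameter, 80 mm tall, standing beyond rest_a; origin at the centre of its underside. Do not disturb.
- timer: Loose grey bench timer, 50 mm (x) x 70 mm (y) x 30 mm high, lying beyond rest_b; origin at the centre of its underside. Do not disturb.
Mind the look-alikes: they are no part of the job. Leave any turquoise look-alike of the case_blue alone.

How it is judged:
At the end, for the whole second after the job is handed in: Blue case in the blue dock, red case in the red dock, each at rest on a short edge on the dock floor (centre 65 to 73 mm above the dock's origin): within 4 degrees of upright, centre within 9 mm of the dock's middle seen from above, faces parallel to the long walls within 8 degrees (horizontal distance between case_blue and dock_blue below 0.009 m and (angle between case_blue's own z axis and vertical below 0.07 rad or angle between case_blue's own z axis and vertical above 3.0716 rad) and z of case_blue in the frame of dock_blue between 0.065 and 0.073 m and angle between the x axis of case_blue and the y axis of dock_blue, either way round below 0.14 rad and linear speed of each of case_blue, case_red below 0.05 m/s and angular speed of each of case_blue, case_red below 0.6 rad/s and horizontal distance between case_red and dock_red below 0.009 m and (angle between case_red's own z axis and vertical below 0.07 rad or angle between case_red's own z axis and vertical above 3.0716 rad) and z of case_red in the frame of dock_red between 0.065 and 0.073 m and angle between the x axis of case_red and the y axis of dock_red, either way round below 0.14 rad); the robot touches nothing.
It fails at once if the white case is moved by more than 15 mm or tipped (distance of case_white from where it was at the start of the episode above 0.015 m or angle between case_white's own z axis and vertical above 0.35 rad).
It fails at once if the wash bottle is moved by more than 15 mm or tipped (distance of bottle from where it was at the start of the episode above 0.015 m or angle between bottle's own z axis and vertical above 0.35 rad).
It fails at once if the amber jar is moved by more than 15 mm or tipped (distance of jar from where it was at the start of the episode above 0.015 m or angle between jar's own z axis and vertical above 0.35 rad).
It fails at once if the timer is moved by more than 15 mm or tipped (distance of timer from where it was at the start of the episode above 0.015 m or angle between timer's own z axis and vertical above 0.35 rad).
It fails at once if a case is dropped or thrown down into its dock (faster than 0.4 m/s within the last 30 mm of its way down) ((horizontal distance between case_blue and dock_blue below 0.03 m and z of case_blue in the frame of dock_blue below 0.099 m and linear speed of case_blue above 0.4 m/s) or (horizontal distance between case_red and dock_red below 0.03 m and z of case_red in the frame of dock_red below 0.099 m and linear speed of case_red above 0.4 m/s)).
It also fails if it takes over 64 s, if anything falls off the work surface, if the arm or the gripper's body presses on something with over 40 N, if the wrist force passes 120 N, or if a joint passes its speed limit or range.

## Working session

There is one attempt and no reset: what is moved stays moved. The work goes in short steps, Python scripts to look and compute and a shell command to move; the robot and the scene stay as the last step left them, time stands still between calls to the robot, and variables do not carry over. Pictures are saved under pics/ and viewed, at most 10 in all, crops included, and the job is handed in when it is done.

```bash
ls; mkdir -p pics; python3 - <<'E'
from rig import r,cams,workorder
import cv2
for n in("scene","top"):
    cv2.imwrite(f"pics/{n}0.png",cams.camera(n)); m=cams.camera_model(n); print(n,m)
print(r.pinch_z, r.get_state())
E
```

```text
pics
scene {'camera_matrix': array([[357.89764069,   0.        , 251.3965975 ],
       [  0.        , 357.89764069, 189.44685972],
       [  0.        ,   0.        ,   1.        ]]), 'k1': -0.0667610103301195, 'pose': array([[-0.76202974, -0.53757498,  0.3610039 ,  0.9311963 ],
       [ 0.64744144, -0.62269587,  0.43939668,  0.42909404],
       [-0.01141302,  0.56856222,  0.82256109,  0.87200715],
       [ 0.        ,  0.        ,  0.        ,  1.        ]])}
top {'camera_matrix': array([[405.83055859,   0.        , 253.79229036],
       [  0.        , 405.83055859, 189.74244092],
       [  0.        ,   0.        ,   1.        ]]), 'k1': -0.1278275282101817, 'pose': array([[ 0.02384809,  0.99261184, -0.11896639,  0.43575143],
       [-0.99944899,  0.02092421, -0.02576629, -0.03104648],
       [-0.02308665,  0.11951532,  0.9925639 ,  1.32621992],
       [ 0.        ,  0.        ,  0.        ,  1.        ]])}
-0.0187 {'clock': 0.1, 'qpos': array([-1.49960718e+00,  2.59163804e-01,  2.08202775e-02,  1.33371805e+00,
        1.63953842e-05,  1.41820649e+00]), 'joint_velocities': array([ 0.00011893, -0.00201931,  0.00077243, -0.00065671,  0.00044746,
       -0.002506  ]), 'joint_torque': array([ 3.55967706e-03, -5.56697989e+01,  3.45069194e+01,  1.17669741e-02,
       -2.47257085e-04,  5.90707803e-07]), 'ee_pos': array([ 0.1220405 , -0.53601964,  0.23070463]), 'ee_rot': array([-3.12069232e+00, -3.50637121e-01, -1.06557459e-04]), 'contact_force': array([ 0.14406832,  0.80237991, -0.16820592]), 'wrist_torque': array([-0.03386081,  0.00256113, -0.04958726]), 'grasp_force': 0.0, 'width': 0.08507838354844957}
```

View pics/scene0.png

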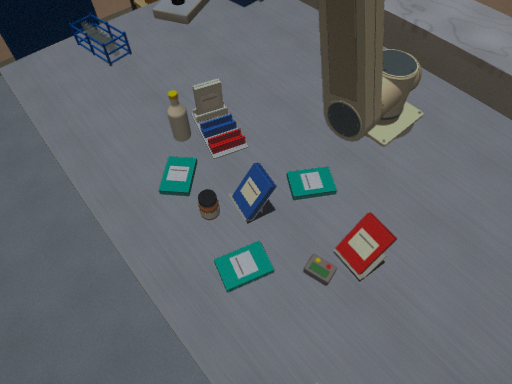

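View pics/top0.png

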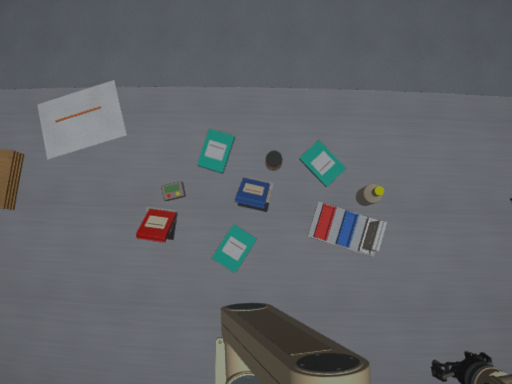

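The scene picture shows the blue case leaning at about (254,192) and the red at (366,245). The dock row runs from about (226,147) red through (218,127) blue to (208,100) white. Look-alikes in the scene view are three turquoise cases lying flat at (178,175), (312,182) and (244,265). They are green-toned and not on a rest, so the navy case at (254,192) is case_blue. I'll confirm that in an enlarged crop.

```bash
python3 - <<'E'
import cv2,numpy as np
S=cv2.imread("pics/scene0.png");T=cv2.imread("pics/top0.png")
def c(I,x,y,w=80,h=60):
    return cv2.resize(I[y:y+h,x:x+w],(400,300),interpolation=cv2.INTER_CUBIC)
g=np.vstack([np.hstack([c(S,215,160),c(S,325,210,80,75) if 0 else c(S,325,211,80,70)[:300]]),np.hstack([c(T,215,165),c(T,118,196)])])
cv2.imwrite("pics/crop1.png",g)
g=np.vstack([np.hstack([c(S,185,100),c(T,305,195)]),]);cv2.imwrite("pics/crop2.png",g)
E
```

```text
(no output)
```

View pics/crop1.png

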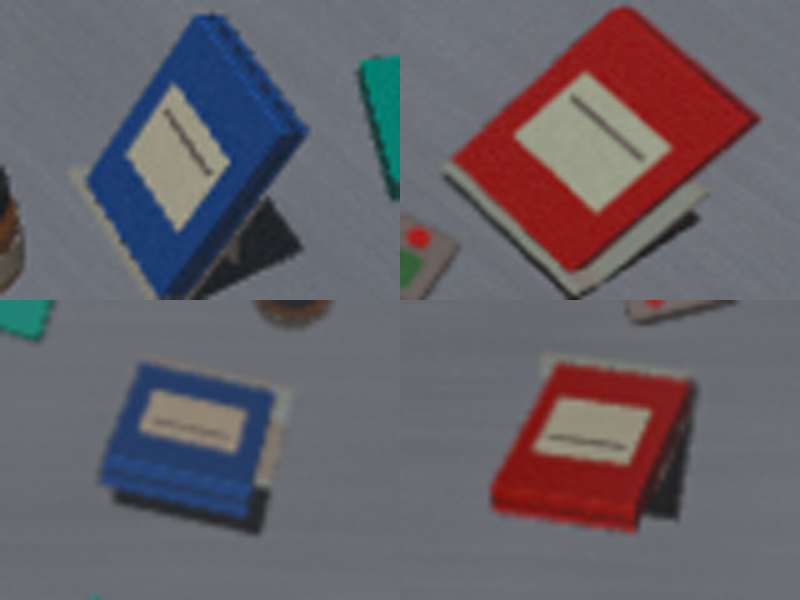

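View pics/crop2.png

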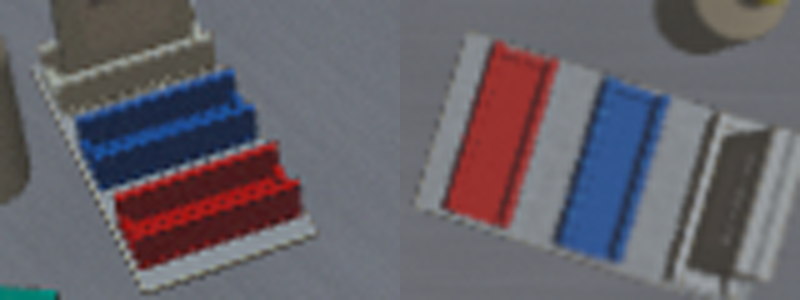

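Confirmed: the navy case leans on an aluminium rest with a dark base and the red one likewise. The turquoise ones lie flat with no rest. Docks run red, blue, white from +y to -y. Now I'll measure by casting the corner pixels read from the crops.

```bash
cat > h.py <<'E'
import cv2,numpy as np
from rig import r,cams
def rays(n,px):
    m=cams.camera_model(n)
    p=cv2.undistortPoints(np.array(px,float).reshape(-1,1,2),m["camera_matrix"],np.array([m["k1"],0,0,0.]))[:,0]
    # OpenCV convention: distorted = u(1+k1 r^2)
    R=m["pose"][:3,:3];d=np.c_[p[:,0],-p[:,1],-np.ones(len(p))]@R.T
    return m["pose"][:3,3],d
def onplane(n,px,P,N):
    o,d=rays(n,px);return o+d*((np.array(P)-o)@N/(d@N))[:,None]
def tri(p1,p2):
    o1,a=rays("scene",[p1]);o2,b=rays("top",[p2]);a=a[0];b=b[0]
    s=np.linalg.lstsq(np.c_[a,-b],o2-o1,rcond=None)[0]
    A=o1+s[0]*a;B=o2+s[1]*b;return (A+B)/2,np.linalg.norm(A-B)
def paper(I,x0,y0,x1,y1):
    c=I[y0:y1,x0:x1].astype(int)
    m=((c.min(2)>95)&(c[...,2]>=c[...,0]+8)).astype(np.uint8)
    m=cv2.morphologyEx(m,cv2.MORPH_CLOSE,np.ones((3,3)))
    n,l,s,ce=cv2.connectedComponentsWithStats(m)
    k=1+np.argmax(s[1:,4]);return ce[k]+[x0,y0],s[k]
E
python3 - <<'E'
from h import *
S=cv2.imread("pics/scene0.png");T=cv2.imread("pics/top0.png")
cv=lambda q,ox,oy,sy=5.:[((x+.5)/5-.5+ox,(y+.5)/sy-.5+oy) for x,y in q]
Z=np.array([0,0,1.])
for nm,t,bs,bt,q in (("blue",35,(238,174,263,208),(240,181,266,196),cv([(198,20),(283,140),(160,296),(88,180)],215,160)),
   ("red",40,(346,226,380,262),(142,214,170,230),cv([(620-400,8),(758-400,120),(175,270),(50,160)],325,211,30/7))):
    a,sa=paper(S,*bs);b,sb=paper(T,*bt);P,e=tri(a,b)
    print(nm,"label",a.round(1),sa,b.round(1),sb,"P",P.round(4),"gap",round(e,4))
    psi=0;t=np.radians(t)
    for i in range(30):
        N=np.array([np.cos(t)*np.cos(psi),np.cos(t)*np.sin(psi),np.sin(t)])
        C=onplane("scene",q,P,N); e=(C[1]-C[0])+(C[2]-C[3]);  # horizontal edges (along -+y of case)
        psi=np.arctan2(e[1],e[0])+np.pi/2
        if np.cos(psi)<0: psi+=np.pi
    print(" psi",np.degrees(psi),"edges",[round(np.linalg.norm(C[i]-C[i-1]),4) for i in range(4)],"mean",C.mean(0).round(4),"\n",C.round(4))
    print(" case centre",(P-.011*N).round(4),"top centre",(P-.011*N+.065*np.array([-np.sin(t)*np.cos(psi),-np.sin(t)*np.sin(psi),np.cos(t)])).round(4))
pl=lambda q,n,z:onplane(n,q,[0,0,z],Z)
def rep(n,C):
    e=(C[0]-C[3])+(C[1]-C[2]); print(n,"c",C.mean(0).round(4),"edges",[round(np.linalg.norm(C[i]-C[i-1]),4) for i in range(4)],"yaw long",np.degrees(np.arctan2(e[1],e[0])).round(1))
rep("red scene",pl(cv([(115,195),(275,143),(300,180),(130,235)],185,100),"scene",.036))
rep("blue scene",pl(cv([(78,120),(233,70),(255,105),(90,158)],185,100),"scene",.036))
rep("red top",pl(cv([(95,45),(158,62),(108,228),(43,208)],305,195),"top",.036))
rep("blue top",pl(cv([(208,78),(268,95),(220,262),(155,242)],305,195),"top",.036))
B=pl(cv([(70,35),(15,205)],305,195),"top",.006);print("board left",B.round(4),np.linalg.norm(B[0]-B[1]))
B=pl(cv([(35,70),(140,292),(315,232)],185,100),"scene",.006);print("board scene",B.round(4),np.linalg.norm(B[0]-B[1]),np.linalg.norm(B[2]-B[1]))
for n,I,nm,b in (("top",T,"red",(305,195,345,245)),("top",T,"blue",(330,200,365,255))):
    c=I[b[1]:b[3],b[0]:b[2]].astype(int);d=(c[...,2]-c[...,0])*(1 if nm=="red" else -1)
    k=cv2.findContours((d>35).astype(np.uint8),0,2)[0];k=max(k,key=cv2.contourArea)
    bx=cv2.boxPoints(cv2.minAreaRect(k))+[b[0],b[1]];rep(nm+" mask",pl(bx,"top",.036))
E
```

```text
blue label [250.1 191.2] [  3   4  20  28 291] [253.2 188.7] [  3   2  21  13 153] P [0.5882 0.0041 0.0742] gap 0.0024
 psi 348.26744945951134 edges [np.float64(0.1251), np.float64(0.0894), np.float64(0.1253), np.float64(0.0869)] mean [0.5881 0.0074 0.0752] 
 [[ 0.5441 -0.0281  0.1265]
 [ 0.5622  0.0594  0.1265]
 [ 0.6319  0.0417  0.0239]
 [ 0.6142 -0.0434  0.024 ]]
 case centre [0.5793 0.0059 0.0679] top centre [0.5428 0.0135 0.1211]
red label [362.9 243.5] [  2   2  32  32 520] [156.2 221.9] [  3   2  23  14 212] P [0.4779 0.3047 0.073 ] gap 0.0019
 psi 356.30564583504344 edges [np.float64(0.1314), np.float64(0.0884), np.float64(0.1298), np.float64(0.0888)] mean [0.4764 0.3075 0.075 ] 
 [[0.4316 0.2687 0.1253]
 [0.4378 0.3569 0.1247]
 [0.5207 0.3465 0.0253]
 [0.5154 0.2578 0.0247]]
 case centre [0.4695 0.3053 0.0659] top centre [0.4278 0.308  0.1157]
red scene c [ 0.4954 -0.2241  0.036 ] edges [np.float64(0.0357), np.float64(0.1097), np.float64(0.0367), np.float64(0.1145)] yaw long -107.3
blue scene c [ 0.4746 -0.2945  0.036 ] edges [np.float64(0.036), np.float64(0.1099), np.float64(0.0367), np.float64(0.1149)] yaw long -109.1
red top c [ 0.493  -0.2256  0.036 ] edges [np.float64(0.1091), np.float64(0.0417), np.float64(0.1105), np.float64(0.043)] yaw long -16.9
blue top c [ 0.4731 -0.2971  0.036 ] edges [np.float64(0.1099), np.float64(0.0399), np.float64(0.1108), np.float64(0.0432)] yaw long -16.9
board left [[ 0.5595 -0.2093  0.006 ]
 [ 0.4482 -0.1745  0.006 ]] 0.11656373107549067
board scene [[ 0.501  -0.4136  0.006 ]
 [ 0.5656 -0.2047  0.006 ]
 [ 0.4504 -0.1709  0.006 ]] 0.21869891356563334 0.12006239332162724
red mask c [ 0.494  -0.2263  0.036 ] edges [np.float64(0.0427), np.float64(0.1127), np.float64(0.0431), np.float64(0.1126)] yaw long 74.4
blue mask c [ 0.4721 -0.2974  0.036 ] edges [np.float64(0.0451), np.float64(0.1129), np.float64(0.0455), np.float64(0.1129)] yaw long 72.7
```

Sizes and the 74.5 mm dock spacing agree with the description, so the measurements are good to a few millimetres. Next, the approach to blue.

```bash
cat >> h.py <<'E'
from scipy.spatial.transform import Rotation as Ro
def lean(psi,t):
    psi,t=np.radians([psi,t]);c,s=np.cos,np.sin
    y=np.array([c(t)*c(psi),c(t)*s(psi),s(t)]);z=np.array([s(t)*c(psi),s(t)*s(psi),-c(t)])
    return Ro.from_matrix(np.c_[np.cross(y,z),y,z])
def down(yx): # tool pointing down, tool x at yaw yx deg
    a=np.radians(yx);x=np.array([np.cos(a),np.sin(a),0]);z=np.array([0,0,-1.])
    return Ro.from_matrix(np.c_[x,np.cross(z,x),z])
def rel(p,R,p0=None,R0=None):
    s=r.get_state();p0=s["ee_pos"] if p0 is None else np.array(p0);R0=Ro.from_rotvec(s["ee_rot"]) if R0 is None else R0
    return (R0.inv().apply(np.array(p)-p0)*1000).round(1),(R0.inv()*R).as_rotvec(degrees=True).round(2)
E
python3 - <<'E'
from h import *
R=lean(-11.7,35);top=np.array([.5428,.0145,.121]);z=R.apply([0,0,1])
print(rel(top-.08*z,R)); print(rel([.122,-.536,.36],Ro.from_rotvec(r.get_state()["ee_rot"])))
E
```

```text
(array([ 490.7, -462.4,   44.9]), array([-31.12,  19.92, -63.36]))
(array([  -0. ,   -0.2, -129.3]), array([0., 0., 0.]))
```

```bash
python3 -m inch '[0,0,-120,0,0,0,-1, 0,0,-120,0,0,0,-1, 0,0,-120,0,0,0,-1, 490,-462,-60,-31.1,19.9,-63.4,-1, 490,-462,-60,-31.1,19.9,-63.4,-1, 490,-462,-60,-31.1,19.9,-63.4,-1, 490,-462,-60,-31.1,19.9,-63.4,-1, 490,-462,-60,-31.1,19.9,-63.4,-1, 490,-462,-60,-31.1,19.9,-63.4,-1, 490,-462,-60,-31.1,19.9,-63.4,-1, 490,-462,-60,-31.1,19.9,-63.4,-1, 490,-462,-60,-31.1,19.9,-63.4,-1, 490,-462,-60,-31.1,19.9,-63.4,-1, 490,-462,-60,-31.1,19.9,-63.4,-1, 490,-462,-60,-31.1,19.9,-63.4,-1, 490,-462,-60,-31.1,19.9,-63.4,-1, 490,-462,-60,-31.1,19.9,-63.4,-1, 490,-462,-60,-31.1,19.9,-63.4,-1, 490,-462,-60,-31.1,19.9,-63.4,-1, 490,-462,-60,-31.1,19.9,-63.4,-1]' 40
python3 - <<'E'
from h import *
R=lean(-11.7,35);top=np.array([.5428,.0145,.121]);z=R.apply([0,0,1])
print(r.get_state()["qpos"].round(2))
print(rel(top-.04*z,R),rel(top+.038*z,R))
E
```

```text
clock: 1.77
ee_pos: [0.4888, 0.0115, 0.2929]
ee_rot: [2.029, 1.653, 0.521]
contact_force: [0.8, -1.1, -0.1]
width: 0.0855
grasp_force: 0.0
[-0.12 -0.23 -0.51  0.69 -0.05  1.64]
(array([ 14.1, -56. , 130.7]), array([0.1 , 0.06, 0.06])) (array([ 14.2, -56.1, 208.7]), array([0.1 , 0.06, 0.06]))
```

```bash
python3 -m inch '[14,-56,60,0,0,0,-1, 14,-56,60,0,0,0,-1, 14,-56,130,0,0,0,-1, 14,-56,130,0,0,0,-1, 14,-56,130,0,0,0,-1, 14,-56,130,0,0,0,-1]'
python3 - <<'E'
from h import *
S=cams.camera("scene");T=cams.camera("top")
c=lambda I,x,y:cv2.resize(I[y:y+100,x:x+80],(400,500),interpolation=cv2.INTER_CUBIC)
cv2.imwrite("pics/pre1.png",np.hstack([c(S,215,130),c(T,215,150)]))
R=lean(-11.7,35);top=np.array([.5428,.0145,.121]);z=R.apply([0,0,1])
print(rel(top+.038*z,R))
E
```

```text
clock: 2.27
ee_pos: [0.5188, 0.0174, 0.1522]
ee_rot: [2.033, 1.657, 0.516]
contact_force: [-0.3, -0.7, 0.3]
width: 0.0856
grasp_force: 0.0
(array([ 2.2, -0.3, 79.1]), array([0.02, 0.06, 0.07]))
```

View pics/pre1.png

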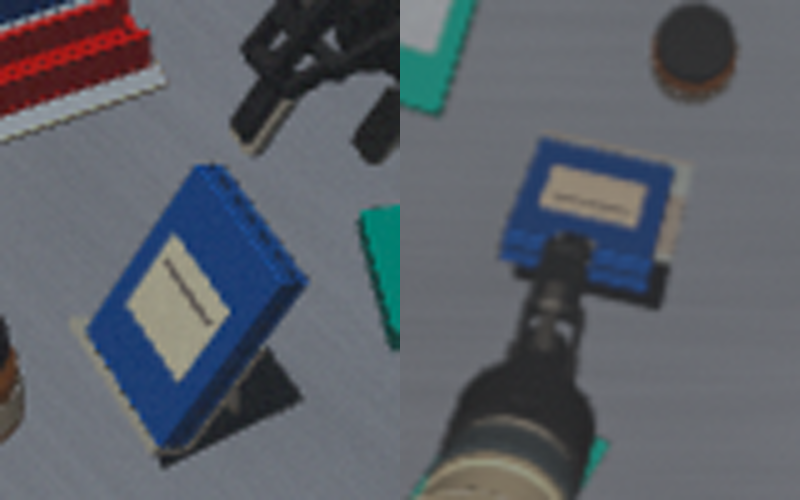

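The open fingers straddle the top edge, centred within about 3 mm (the finger in the top crop is at (572,240), the case edge middle near (577,245)). Going in and gripping.

```bash
python3 -m inch '[0,0,30,0,0,0,-1, 0,0,55,0,0,0,-1, 0,0,79,0,0,0,-1, 0,0,79,0,0,0,-1, 0,0,79,0,0,0,-1, 0,0,79,0,0,0,1, 0,0,79,0,0,0,1, 0,0,79,0,0,0,1, 0,0,79,0,0,0,1, 0,0,79,0,0,0,1, 0,0,79,0,0,0,1, 0,0,79,0,0,0,1, 0,0,79,0,0,0,1, 0,0,79,0,0,0,1, 0,0,79,0,0,0,1]' 40
python3 - <<'E'
from h import *
print(r.get_state()["ee_pos"],r.get_state()["qpos"].round(2))
E
```

```text
clock: 3.62
ee_pos: [0.5651, 0.0079, 0.0912]
ee_rot: [2.027, 1.652, 0.523]
contact_force: [-3.9, 0.2, 9.6]
width: 0.0218
grasp_force: 43.6
[0.5650807  0.00791682 0.09116111] [-0.1   0.11 -0.79  0.06 -0.06  1.65]
```

```bash
python3 -m inch '[0,0,0,0,0,0,1, 0,0,-15,0,0,0,1, 0,0,-40,0,0,0,1, 0,0,-65,0,0,0,1, 0,0,-90,0,0,0,1, 0,0,-115,0,0,0,1, 0,0,-140,0,0,0,1, 0,0,-160,0,0,0,1, 0,0,-160,0,0,0,1, 0,0,-160,0,0,0,1]' 60
python3 - <<'E'
from h import *
print(rel([.4735,-.297,.22],down(163.3)),rel([.48,-.03,.24],down(163.3)))
E
```

```text
clock: 4.45
ee_pos: [0.4739, 0.0269, 0.2209]
ee_rot: [2.029, 1.654, 0.522]
contact_force: [0.3, 0.1, -3.4]
width: 0.0215
grasp_force: 61.6
(array([-317.3,   52.4,   38.5]), array([ 28.29,  26.  , -82.04])) (array([-54.6,  25.3,  -5.5]), array([ 28.29,  26.  , -82.04]))
```

```bash
python3 -m inch '[-20,10,-5,5,4,-14,1, -50,25,-5,9,8,-27,1, -75,28,0,12,11,-36,1, -100,30,5,15,14,-45,1, -125,33,9,17,16,-51,1, -150,35,13,20,18,-58,1, -175,38,17,22,20,-64,1, -200,40,21,24,22,-70,1, -225,43,25,26,24,-76,1, -250,46,29,28.3,26,-82,1, -275,49,33,28.3,26,-82,1, -300,51,37,28.3,26,-82,1, -317,52.4,38.5,28.3,26,-82,1, -317,52.4,38.5,28.3,26,-82,1, -317,52.4,38.5,28.3,26,-82,1, -317,52.4,38.5,28.3,26,-82,1, -317,52.4,38.5,28.3,26,-82,1, -317,52.4,38.5,28.3,26,-82,1]'
python3 - <<'E'
from h import *
S=cams.camera("scene");T=cams.camera("top")
c=lambda I,x,y:cv2.resize(I[y:y+100,x:x+80],(400,500),interpolation=cv2.INTER_CUBIC)
cv2.imwrite("pics/pre2.png",np.hstack([c(S,180,60),c(T,305,170)]))
print(rel([.4735,-.297,.22],down(163.3)),r.get_state()["qpos"].round(2))
E
```

```text
clock: 5.95
ee_pos: [0.4734, -0.2961, 0.2194]
ee_rot: [-0.459, -3.107, -0.0]
contact_force: [0.1, 0.1, -3.1]
width: 0.0212
grasp_force: 61.5
(array([-0.2, -0.7, -0.3]), array([-0.02, -0.05, -0.08])) [-0.71  0.28  0.02  1.31 -0.   -0.42]
```

View pics/pre2.png

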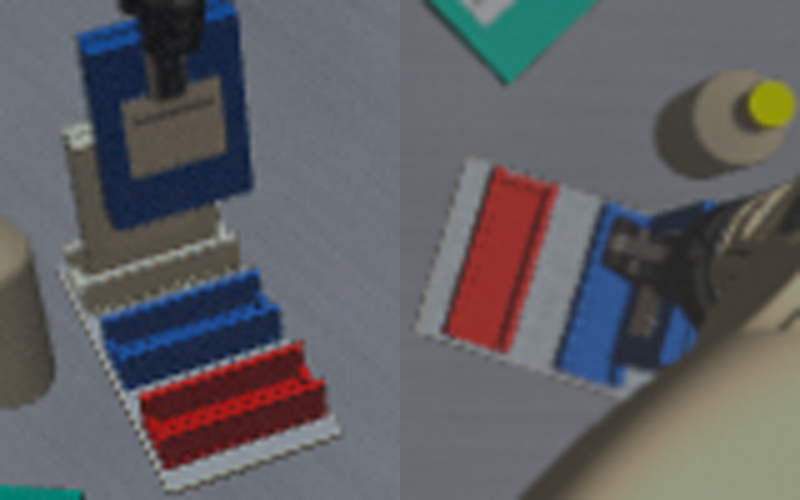

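The case hangs above the blue dock, its face in the scene crop running from about (82,42) to (250,190). I'll measure its offset in the grip.

```bash
python3 - <<'E'
from h import *
s=r.get_state();p=s["ee_pos"];a=np.radians(-16.7);n=np.array([-np.sin(a),np.cos(a),0]);u=np.array([np.cos(a),np.sin(a),0])
q=[((x+.5)/5-.5+180,(y+.5)/5-.5+60) for x,y in [(82,45),(238,8),(252,190),(112,230)]]
C=onplane("scene",q,p+.011*n,n)
for c in C: print("u %.1f n %.1f z %.1f"%((c-p)@u*1e3,(c-p)@n*1e3,c[2]*1e3))
print([round(np.linalg.norm(C[i]-C[i-1])*1e3,1) for i in range(4)],"mean u",((C.mean(0)-p)@u*1e3).round(1))
L,_=None,None
E
```

```text
u 45.4 n 11.0 z 265.8
u -45.8 n 11.0 z 261.9
u -45.9 n 11.0 z 130.3
u 45.2 n 11.0 z 132.0
[np.float64(133.8), np.float64(91.2), np.float64(131.6), np.float64(91.1)] mean u -0.3
```

Centred in the grip and upright. Lowering.

```bash
python3 -m inch '[0,-1,25,0,0,0,1, 0,-1,45,0,0,0,1, 0,-1,60,0,0,0,1, 0,-1,75,0,0,0,1, 0,-1,85,0,0,0,1, 0,-1,92,0,0,0,1, 0,-1,98,0,0,0,1, 0,-1,103,0,0,0,1, 0,-1,106,0,0,0,1, 0,-1,108,0,0,0,1, 0,-1,108,0,0,0,1, 0,-1,108,0,0,0,1]'
```

```text
clock: 7.05
ee_pos: [0.4733, -0.2979, 0.1116]
ee_rot: [-0.458, -3.107, 0.001]
contact_force: [0.3, -0.0, -2.7]
width: 0.0215
grasp_force: 61.5
```

```bash
python3 -m inch '[0,0,1.5,0,0,0,1, 0,0,3,0,0,0,1, 0,0,4.5,0,0,0,1, 0,0,6,0,0,0,1, 0,0,6,0,0,0,1]'
```

```text
clock: 7.47
ee_pos: [0.473, -0.2976, 0.105]
ee_rot: [-0.458, -3.106, -0.0]
contact_force: [0.1, -0.1, -2.9]
width: 0.0214
grasp_force: 61.5
```

```bash
python3 -m inch '[0,0,1,0,0,0,1, 0,0,2,0,0,0,1, 0,0,2,0,0,0,1]'; python3 -m inch '[0,0,1,0,0,0,1, 0,0,2,0,0,0,1, 0,0,2,0,0,0,1]'
```

```text
clock: 7.72
ee_pos: [0.473, -0.2977, 0.1031]
ee_rot: [-0.458, -3.106, -0.0]
contact_force: [0.3, -0.6, -2.5]
width: 0.0212
grasp_force: 61.5
clock: 7.97
ee_pos: [0.473, -0.2977, 0.1011]
ee_rot: [-0.458, -3.106, -0.0]
contact_force: [-0.2, 0.3, -2.9]
width: 0.0213
grasp_force: 61.5
```

```bash
for i in 1 ; do python3 -m inch '[0,0,1,0,0,0,1, 0,0,2,0,0,0,1, 0,0,2,0,0,0,1]'; done; python3 -m inch '[0,0,1,0,0,0,1, 0,0,1,0,0,0,1]'
```

```text
clock: 8.22
ee_pos: [0.4731, -0.2978, 0.0994]
ee_rot: [-0.458, -3.106, 0.0]
contact_force: [-0.1, 0.5, -2.1]
width: 0.0214
grasp_force: 61.8
clock: 8.38
ee_pos: [0.4731, -0.2978, 0.0993]
ee_rot: [-0.458, -3.107, 0.001]
contact_force: [-3.0, 1.6, 7.8]
width: 0.0211
grasp_force: 62.9
```

Floor contact felt (+10 N). Opening half-way and backing off.

```bash
python3 -m inch '[0,0,0,0,0,0,0.3, 0,0,0,0,0,0,0.3, 0,0,0,0,0,0,0.1, 0,0,0,0,0,0,0.1, 0,0,0,0,0,0,0.1, 0,0,0,0,0,0,0.1, 0,0,-15,0,0,0,0.1, 0,0,-40,0,0,0,0.1, 0,0,-75,0,0,0,0.1, 0,0,-115,0,0,0,0, 0,0,-155,0,0,0,0, 0,0,-190,0,0,0,0, 0,0,-190,0,0,0,-1]'
python3 - <<'E'
from h import *
R=lean(-3.7,40);top=np.array([.4276,.3085,.1165]);z=R.apply([0,0,1])
print(z.round(3),rel(top-.12*z,R),rel([.45,0,.33],R),r.get_state()["qpos"].round(2))
E
```

```text
clock: 9.47
ee_pos: [0.4747, -0.2988, 0.2955]
ee_rot: [0.457, 3.101, -0.009]
contact_force: [0.5, 0.9, -0.2]
width: 0.0539
grasp_force: 0.0
[ 0.641 -0.041 -0.766] (array([296. , 550.9,  82.4]), array([-33.64, -26.27,  73.78])) (array([109.6, 278.8, -36.6]), array([-33.64, -26.27,  73.78])) [-0.71  0.26  0.19  1.49 -0.   -0.42]
```

```bash
python3 -m inch '[30,80,-20,-5,-4,11,-1, 110,279,-36,-20,-15,44,-1, 110,279,-36,-20,-15,44,-1, 110,279,-36,-20,-15,44,-1, 110,279,-36,-20,-15,44,-1, 110,279,-36,-20,-15,44,-1, 110,279,-36,-20,-15,44,-1, 110,279,-36,-20,-15,44,-1, 296,551,60,-33.6,-26.3,73.8,-1, 296,551,60,-33.6,-26.3,73.8,-1, 296,551,60,-33.6,-26.3,73.8,-1, 296,551,60,-33.6,-26.3,73.8,-1, 296,551,60,-33.6,-26.3,73.8,-1, 296,551,60,-33.6,-26.3,73.8,-1, 296,551,60,-33.6,-26.3,73.8,-1, 296,551,60,-33.6,-26.3,73.8,-1, 296,551,60,-33.6,-26.3,73.8,-1, 296,551,60,-33.6,-26.3,73.8,-1, 296,551,60,-33.6,-26.3,73.8,-1, 296,551,60,-33.6,-26.3,73.8,-1]'
python3 - <<'E'
from h import *
S=cams.camera("scene");T=cams.camera("top")
c=lambda I,x,y:cv2.resize(I[y:y+75,x:x+100],(400,300),interpolation=cv2.INTER_CUBIC)
cv2.imwrite("pics/pre3.png",np.vstack([np.hstack([c(S,170,75),c(T,300,180)]),np.hstack([c(S,310,190),c(T,110,190)])]))
R=lean(-3.7,40);top=np.array([.4276,.3085,.1165]);z=R.apply([0,0,1])
print(rel(top-.04*z,R),rel(top+.038*z,R),r.get_state()["qpos"].round(2))
E
```

```text
clock: 11.13
ee_pos: [0.3473, 0.3181, 0.2271]
ee_rot: [1.873, 1.761, 0.635]
contact_force: [0.2, 0.1, -1.0]
width: 0.0854
grasp_force: 0.0
(array([ -2.3, -10. ,  96.7]), array([-0.52, -0.24, -0.1 ])) (array([ -2.7,  -9.3, 174.7]), array([-0.52, -0.24, -0.1 ])) [ 0.88 -0.1  -0.59  0.63 -0.54  2.39]
```

View pics/pre3.png

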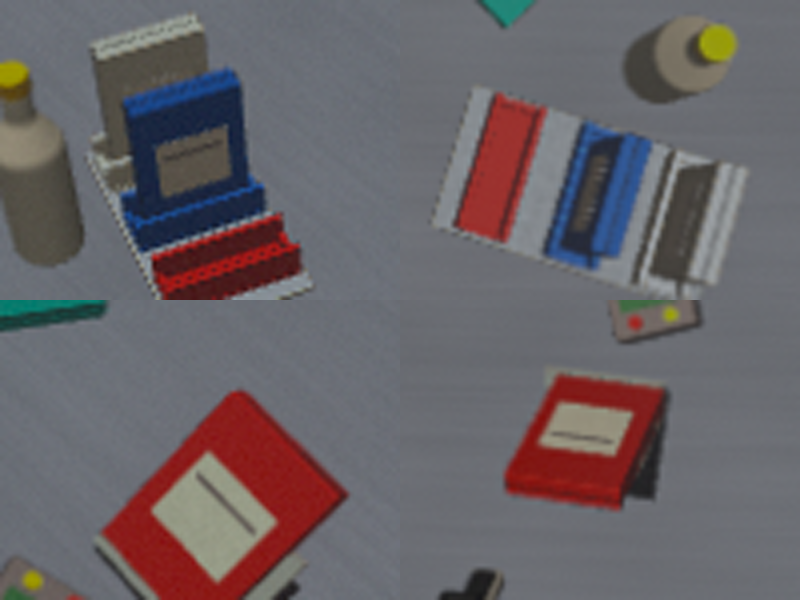

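Blue stands straight in its dock. A quick check of the red top-edge centre before going in:

```bash
python3 - <<'E'
from h import *
f=lambda x,y:((x-400+.5)/4-.5+110,(y-300+.5)/4-.5+190)
A=onplane("top",[f(507,491),f(622,508)],[0,0,.109],np.array([0,0,1.]));print(A.round(4),A.mean(0).round(4),np.linalg.norm(A[0]-A[1]))
t=np.radians(40);print("pred lower-edge mid",(np.array([.4276,.3085,.1165])-.011*np.array([np.cos(t),-.05,np.sin(t)])).round(4))
E
```

```text
[[0.4284 0.3538 0.109 ]
 [0.4185 0.2642 0.109 ]] [0.4234 0.309  0.109 ] 0.09016486717905273
pred lower-edge mid [0.4192 0.309  0.1094]
```

```bash
python3 - <<'E'
from h import *
R=lean(-5,40);top=np.array([.429,.3088,.1165]);z=R.apply([0,0,1])
print(rel(top-.04*z,R),rel(top+.039*z,R))
E
```

```text
(array([-1.4, -8.9, 97.6]), array([-0.53, -1.07,  0.9 ])) (array([ -2.9,  -8.2, 176.6]), array([-0.53, -1.07,  0.9 ]))
```

```bash
python3 -m inch '[-1,-9,35,-0.5,-1,0.9,-1, -1,-9,70,-0.5,-1,0.9,-1, -1,-9,97,-0.5,-1,0.9,-1, -1,-9,97,-0.5,-1,0.9,-1, -1,-9,97,-0.5,-1,0.9,-1]'; python3 - <<'E'
from h import *
R=lean(-5,40);top=np.array([.429,.3088,.1165]);z=R.apply([0,0,1])
print(rel(top+.039*z,R))
E
```

```text
clock: 11.65
ee_pos: [0.4041, 0.3089, 0.1476]
ee_rot: [1.889, 1.722, 0.627]
contact_force: [0.1, -0.3, 0.3]
width: 0.0852
grasp_force: 0.0
(array([ 2.3, -0.9, 78.8]), array([-0.05,  0.15, -0.25]))
```

```bash
python3 -m inch '[2,-1,30,0,0,0,-1, 2,-1,55,0,0,0,-1, 2,-1,78,0,0,0,-1, 2,-1,78,0,0,0,-1, 2,-1,78,0,0,0,-1, 2,-1,78,0,0,0,1, 2,-1,78,0,0,0,1, 2,-1,78,0,0,0,1, 2,-1,78,0,0,0,1, 2,-1,78,0,0,0,1, 2,-1,78,0,0,0,1, 2,-1,78,0,0,0,1, 2,-1,78,0,0,0,1, 2,-1,78,0,0,0,1, 2,-1,78,0,0,0,1]' 40
```

```text
clock: 12.9
ee_pos: [0.4532, 0.3092, 0.0888]
ee_rot: [1.886, 1.724, 0.633]
contact_force: [-3.6, -0.2, 8.6]
width: 0.0215
grasp_force: 39.9
```

```bash
python3 -m inch '[0,0,0,0,0,0,1, 0,0,-15,0,0,0,1, 0,0,-40,0,0,0,1, 0,0,-65,0,0,0,1, 0,0,-90,0,0,0,1, 0,0,-115,0,0,0,1, 0,0,-140,0,0,0,1, 0,0,-160,0,0,0,1, 0,0,-160,0,0,0,1, 0,0,-160,0,0,0,1]' 60
python3 - <<'E'
from h import *
print(rel([.4945,-.2265,.22],down(163.3)),rel([.47,0.05,.27],down(163.3)))
E
```

```text
clock: 13.73
ee_pos: [0.3499, 0.3181, 0.2104]
ee_rot: [1.886, 1.727, 0.632]
contact_force: [0.1, 0.5, -3.1]
width: 0.0212
grasp_force: 60.0
(array([-530. ,  153.7,  114.4]), array([ 33.63,  27.12, -74.92])) (array([-256.5,  148.3,   45.6]), array([ 33.63,  27.12, -74.92]))
```

```bash
python3 -m inch '[-15,15,0,2,2,-4,1, -40,35,0,5,4,-11,1, -70,55,5,8,7,-19,1, -100,75,10,12,9,-26,1, -130,95,18,15,12,-33,1, -160,110,25,18,14,-40,1, -190,125,32,20,16,-45,1, -220,138,39,22,18,-50,1, -256,148,46,25,20,-55,1, -285,149,53,27,22,-60,1, -315,150,61,29,23.5,-64,1, -345,150,68,31,25,-69,1, -375,151,76,33.6,27.1,-74.9,1, -405,151,84,33.6,27.1,-74.9,1, -435,152,91,33.6,27.1,-74.9,1, -465,152,99,33.6,27.1,-74.9,1, -495,153,106,33.6,27.1,-74.9,1, -520,153.5,112,33.6,27.1,-74.9,1, -530,153.7,114.4,33.6,27.1,-74.9,1, -530,153.7,114.4,33.6,27.1,-74.9,1]'
python3 -m inch '[0,0,0,0,0,0,1, 0,0,0,0,0,0,1]'
python3 - <<'E'
from h import *
S=cams.camera("scene");T=cams.camera("top")
c=lambda I,x,y:cv2.resize(I[y:y+100,x:x+80],(400,500),interpolation=cv2.INTER_CUBIC)
cv2.imwrite("pics/pre4.png",np.hstack([c(S,185,65),c(T,295,170)]))
print(rel([.4945,-.2265,.22],down(163.3)),r.get_state()["qpos"].round(2))
E
```

```text
clock: 15.4
ee_pos: [0.4937, -0.23, 0.2175]
ee_rot: [-0.464, -3.104, -0.0]
contact_force: [-0.8, 0.0, -2.8]
width: 0.0213
grasp_force: 60.2
clock: 15.57
ee_pos: [0.4938, -0.2267, 0.2197]
ee_rot: [-0.459, -3.107, 0.0]
contact_force: [0.5, 0.4, -3.0]
width: 0.0212
grasp_force: 60.2
(array([-0.5, -0.1,  0.4]), array([-0.03,  0.04, -0.06])) [-0.58  0.25 -0.02  1.3  -0.   -0.29]
```

View pics/pre4.png

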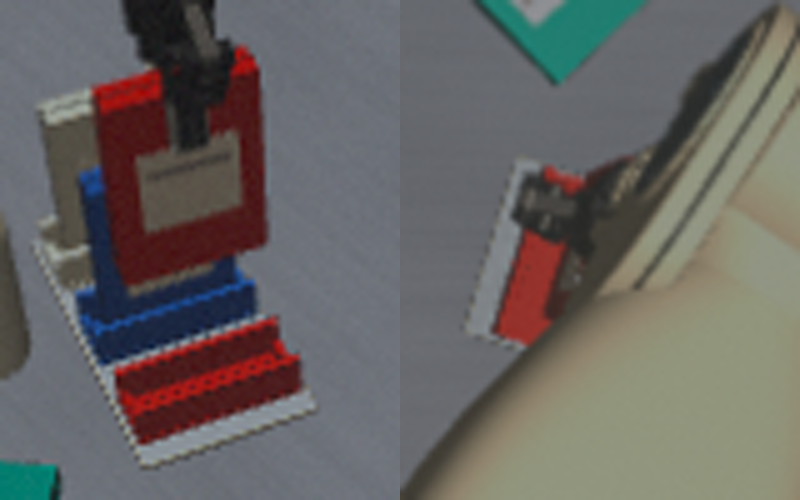

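Red hangs over its dock, its face in the scene crop running from about (97,107) to (268,242).

```bash
python3 - <<'E'
from h import *
s=r.get_state();p=s["ee_pos"];a=np.radians(-16.7);n=np.array([-np.sin(a),np.cos(a),0]);u=np.array([np.cos(a),np.sin(a),0])
q=[((x+.5)/5-.5+185,(y+.5)/5-.5+65) for x,y in [(97,107),(257,68),(268,242),(125,288)]]
C=onplane("scene",q,p+.011*n,n)
for c in C: print("u %.1f z %.1f"%((c-p)@u*1e3,c[2]*1e3))
print("mean u",((C.mean(0)-p)@u*1e3).round(1))
E
```

```text
u 48.5 z 261.1
u -41.9 z 256.5
u -42.7 z 129.7
u 47.7 z 128.7
mean u 2.9
```

```bash
python3 -m inch '[2.5,0,25,0,0,0,1, 2.5,0,45,0,0,0,1, 2.5,0,60,0,0,0,1, 2.5,0,75,0,0,0,1, 2.5,0,85,0,0,0,1, 2.5,0,92,0,0,0,1, 2.5,0,98,0,0,0,1, 2.5,0,103,0,0,0,1, 2.5,0,108,0,0,0,1, 2.5,0,111,0,0,0,1, 2.5,0,111,0,0,0,1, 2.5,0,111,0,0,0,1]'; python3 -m inch '[0,0,1.5,0,0,0,1, 0,0,3,0,0,0,1, 0,0,4,0,0,0,1, 0,0,4,0,0,0,1]'
```

```text
clock: 16.67
ee_pos: [0.4917, -0.2267, 0.1094]
ee_rot: [0.46, 3.107, -0.001]
contact_force: [-0.3, -0.2, -3.0]
width: 0.0217
grasp_force: 60.2
clock: 17.0
ee_pos: [0.4916, -0.2266, 0.1051]
ee_rot: [0.46, 3.108, -0.001]
contact_force: [0.1, 0.3, -3.1]
width: 0.0212
grasp_force: 60.2
```

```bash
python3 -m inch '[0,0,1,0,0,0,1, 0,0,2,0,0,0,1, 0,0,2,0,0,0,1]'; python3 -m inch '[0,0,1,0,0,0,1, 0,0,2,0,0,0,1, 0,0,2,0,0,0,1]'
```

```text
clock: 17.25
ee_pos: [0.4916, -0.2265, 0.1031]
ee_rot: [0.46, 3.108, -0.001]
contact_force: [0.9, 0.1, -3.3]
width: 0.021
grasp_force: 60.2
clock: 17.5
ee_pos: [0.4919, -0.2267, 0.1017]
ee_rot: [0.459, 3.107, -0.002]
contact_force: [0.6, 0.5, 2.6]
width: 0.0213
grasp_force: 61.0
```

```bash
python3 -m inch '[0,0,0.5,0,0,0,1, 0,0,0.5,0,0,0,1]'; python3 - <<'E'
from h import *
S=cams.camera("scene");T=cams.camera("top")
c=lambda I,x,y:cv2.resize(I[y:y+100,x:x+80],(400,500),interpolation=cv2.INTER_CUBIC)
cv2.imwrite("pics/pre5.png",np.hstack([c(S,185,65),c(T,295,170)]))
E
```

```text
clock: 17.67
ee_pos: [0.492, -0.2268, 0.1016]
ee_rot: [0.459, 3.106, -0.002]
contact_force: [0.2, 0.6, 7.3]
width: 0.0216
grasp_force: 61.7
```

View pics/pre5.png

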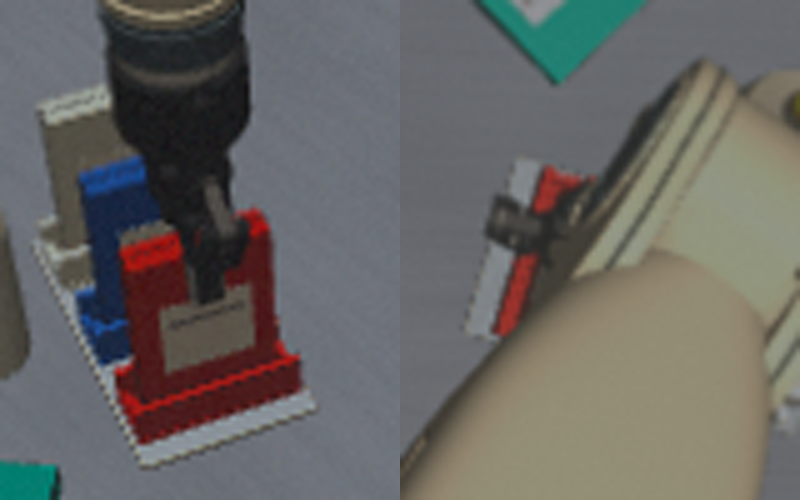

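Red is in its pocket, down to the floor and upright. Releasing half-way and retreating.

```bash
python3 -m inch '[0,0,0,0,0,0,0.3, 0,0,0,0,0,0,0.3, 0,0,0,0,0,0,0.1, 0,0,0,0,0,0,0.1, 0,0,0,0,0,0,0.1, 0,0,0,0,0,0,0.1, 0,0,-15,0,0,0,0.1, 0,0,-40,0,0,0,0.1, 0,0,-75,0,0,0,0.1, 0,0,-115,0,0,0,0, 0,0,-155,0,0,0,0, 0,0,-190,0,0,0,0, 150,150,-190,0,0,0,0, 150,150,-190,0,0,0,0, 150,150,-190,0,0,0,0, 150,150,-190,0,0,0,0, 150,150,-190,0,0,0,0, 150,250,-190,0,0,0,0, 150,250,-190,0,0,0,0, 150,250,-190,0,0,0,0]'
python3 - <<'E'
from h import *
S=cams.camera("scene");T=cams.camera("top")
c=lambda I,x,y:cv2.resize(I[y:y+100,x:x+80],(400,500),interpolation=cv2.INTER_CUBIC)
cv2.imwrite("pics/pre6.png",np.hstack([c(S,180,65),c(T,305,170)]))
print(r.get_state()["ee_pos"])
E
```

```text
clock: 19.43
ee_pos: [0.4202, 0.0596, 0.2911]
ee_rot: [0.457, 3.106, 0.0]
contact_force: [-0.5, -0.1, -0.8]
width: 0.0426
grasp_force: 0.0
[0.42054105 0.05888652 0.29056024]
```

View pics/pre6.png

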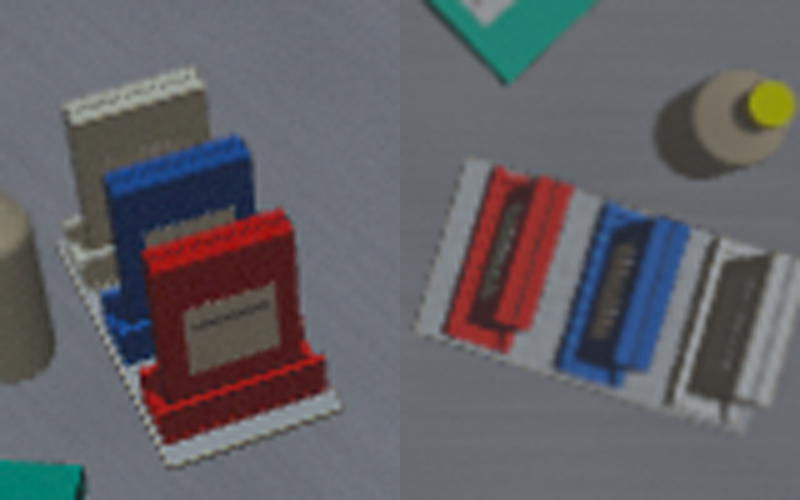

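```bash
python3 -c "
from rig import workorder
print(workorder.finish_job())"
```

```text
the job is handed in; nothing more can be done
None
```

I stood both cases in their own docks and handed the job in at about 19.5 s of the 64 s limit. The last picture shows blue and red upright, fully down and parallel to the walls, with no sign that the white case or bottle moved. I did not re-measure the final poses or re-check the jar and timer, and the hand-in returned no verdict.

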